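Turn the board frame over and read its label

TASK

Swing the hinged board frame right over onto its rear stops, so that the underside of the circuit board shows. Then take the hand reader out of its stand, press its spring nose squarely and lightly on the middle of the big rectangular bar-code label and hold it there, pushed in and still, for two seconds. Finally put the reader back in its stand, upright and fully down, without dropping it; leave the frame turned over and the other things on the bench where they are.

Things in the scene. Friction and masses are not known exactly. Their poses are not given: they have to be found in the camera images.
- fixture: Turnover fixture fixed to the bench: aluminium base plate 200 (x) x 270 (y) x 12 mm, origin at the centre of its underside. The hinge line runs along its own x, 70 mm above the bench, over the origin. Two rear posts on its -y side are the stops on which the turned frame rests.
- leaf (a joint): Angle of the hinged board frame about the fixture's own +x (rad): 0 lies flat to the fixture's +y side (the start may be partly raised); it swings up and over to 2.53, on the rear stops, where it slopes 35 degrees up from the hinge towards -y. Stiff hinge (0.35 N m), stays where left. Frame: 12 mm thick, 178 mm along the hinge; the board window ends 117 mm from the hinge line.
- leaf_bar (a point): Middle of the frame's handle bar: round steel bar, 12 mm diameter, 150 mm free length, parallel to the hinge and 168 mm from the hinge line; 45 mm are open between bar and board window. Axes are the frame's: x along the hinge, y from hinge to bar, z out of the component face.
- label (a point): Middle of the bar-code label, a white 56 x 34 mm rectangle with black bars on the board's underside (not the round 20 mm sticker). 30 mm to -x of the frame's middle, 60 mm from the hinge line, 3.5 mm under its plane. Axes are the frame's (x along the hinge, y from hinge to bar); -z points out of the label: up and to the fixture's +y side once turned over.
- stand: Reader stand fixed to the bench: square open-topped grey tube, 68 x 68 mm outside, 58 x 58 mm inside, rim 85 mm above the bench, on a 110 x 110 x 6 mm foot. Origin at the centre of the underside.
- reader: Hand reader, 0.24 kg, hanging upright in the stand by its flange. Origin in the middle of the nose's mouth (nose out), own z up the body. Rubber bell nose, 44 mm diameter, z = 0 to 26; neck 36 mm diameter; square flange 76 x 76 mm, z = 74 to 80; grey handle z = 80 to 158, 46 mm along x, 34 mm along y. In the stand the flange lies on the rim and the origin is 11 mm above the bench.
- nose (a joint): How far the spring nose is pushed into the reader (m): 0 out, 0.010 fully in. It takes 1.5 N to start and 6.5 N fully in.
- parts_bin: Bystander: blue open parts bin 110 x 90 x 50 mm, origin at the centre of its underside.
- flux_bottle: Bystander: white bottle, diameter 48 mm, 105 mm tall, origin at the centre of its underside.
- solder_spool: Bystander: metal spool, diameter 64 mm, 52 mm tall, origin at the centre of its underside.
- screwdriver: Bystander: screwdriver lying along its own x.
- brush: Bystander: brush lying along its own x.
Mind the look-alikes: they are no part of the job. Leave any green or turquoise look-alike of the stand alone. What is shaped like the reader but yellow is not meant.

How it is judged:
By the outcome, as a careful person would: the job done as asked, in the order asked, and still so for the second after the job is handed in, with the robot touching nothing.
It also fails if it takes over 72 s, if anything falls off the work surface, if the arm or the gripper's body presses on something with over 40 N, if the wrist force passes 120 N, or if a joint passes its speed limit or range.

ROBOT

A 7-joint arm with a two-finger parallel gripper is mounted at the origin on the work surface. World frame = base frame: x ahead of the robot, y to its left, z up, the work surface at z = 0. Lengths are in m, angles in rad, forces in N, time in s.
With the tool pointing down it reaches from about 0.425 to 0.925 m from the base axis. Payload 6.8 kg.
Tool frame: the origin (TCP) lies midway between the tips of the shut fingers; the grasp point (between the pads) lies 19 mm behind it (r.grip_depth is the distance from the TCP to the grasp point, in m); z points along the fingers, y is the line along which they close (so a half turn about z gives the same grasp; the last joint's range is limited). The gripper opens to 85 mm and grips with 20 to 120 N. Pads are 22 mm wide; open, the fingers measure 114 mm over their backs; the gripper's body (76 mm by 85 mm) begins 54 mm behind the grasp point. The pads swing forward as they close: fully open they stand 13 mm farther back than shut.
Start: joints at [-0.108, 0.477, 0.022, 1.555, -0.011, 1.109, -0.083], TCP at [0.675, 0, 0.231] pointing down, gripper open.
Joint ranges: [-2.96, 2.96], [-0.34, 2.1], [-1.41, 1.46], [0.24, 2.44], [-1.37, 4.51], [0.17, 1.92], [-2.96, 2.96]. Speed limits (rad/s): [2.39, 2.39, 3.14, 3.14, 3.14, 3.14, 3.14].

INTERFACE

Orientations are given as a rotation vector (axis times angle).
In Python, from bench import telemetry, grab_frame, calibration, order, silhouettes, r gives the robot as it stands.
- The arm moves only by the tool apply_moves, never from a script. Its argument "moves" is a list of rows, each a list of 7 numbers: the turn, a rotation vector about the tool's x, y, z scaled (see below), then the shift along the tool's x, y, z scaled (see below), then the opening, from -1 (shut) to 1 (fully open). A call has exactly 8 rows; each row shifts and turns the commanded pose from where the row before left it, along the tool's axes as they then stand; what a row does not reach is not made up. The controller multiplies each number of a shift by 1000 mm and each number of a turn by 6 degrees. A row lasts 1/12 s, in which the tool goes at most 41.7 mm and 7.16 degrees, less where a joint would pass 70% of its speed; a pose out of reach is approached as far as the arm can. A call with a number of a shift or a turn outside -1 to 1 is refused whole. A call with a gripper value outside its range is refused whole. The fingers move at their own pace and stop on an object; "grip_force" is the grip in N (left out, the last holds). Time passes only in rows, so rows that do not move let the fingers close, or fill a call up. It gives the time, the measured TCP pose, the force, the opening and the grip force at its end, in the units of the state.
- telemetry.get_obs(): the state, without advancing time (a new reading comes with each control period).
- grab_frame(name): name is "scene" or "side" or "wrist"; returns the picture (400x640x3 uint8, blue, green, red); there is no depth.
- calibration(name): a dict with "fx", "fy", "cx", "cy" (pixels), "world_from_camera" (4x4, takes a point from camera to world coordinates); the wrist camera has in their place "mount" (4x4, takes a point from camera to tool coordinates, whose origin is the TCP and whose axes are the flange's). Camera axes: x right, y down, z forward; pixel columns grow to the right and rows downward; lengths in m; the calibration is good to about 2 mm. A picture is of the moment at which its call begins: read the wrist's pose just before it. calibration takes no time and is no camera call.
- order.hand_in(): hands the job in; it is judged then, once.
Trained networks look in the newest picture that a camera, given by its name, has taken for a name from the list of things; names that differ only in an ending like _2 or _b are one class to them, and where a whole thing is asked for, a point or a joint stands for the part that bears it (a point fixed in the world has none). Each returns a list of dicts, best first, with "p" (0 to 1); they miss things now and then, are a little off and sometimes report something else, mostly with a low value. They report only what shows in the picture. A call takes as long as a camera call. They do not tell look-alikes from the thing itself.
- silhouettes(thing, camera): "mask" (400x640 bool, what is visible of it) and "extent" ([centre column, centre row, width, height] in pixels, round what is visible of it).
The state is a dict: "clock": time; "joints": joint angles; "qvel": joint speeds; "tau": joint torques, N m; "tcp_pos": TCP position; "orientation": TCP orientation; "contact_force": force on the tool from outside, world axes, zero at the start; "moment": the same for the moment, N m; "grip_width": finger opening in m; "gripper_force": force on a finger pad.
Only numpy, scipy, OpenCV 4.12 (cv2) and the standard library are available. Lean on these libraries where they do the work, as an engineer would, in place of code of your own. Each camera call takes 0.05 s, during which the arm holds its last target. There are 200 camera calls.

## Working session

There is one attempt and no reset: what is moved stays moved. The work goes in short steps, Python scripts to look and compute and a tool call to move; the robot and the scene stay as the last step left them, time stands still between calls to the robot, and variables do not carry over. Pictures are saved under pics/ and viewed, at most 13 in all, crops included, and the job is handed in when it is done.

Besides the shell and the picture viewer there is one more tool, called after ">>>" as a command line: name --pt "numbers of a row" for each row, then --argument value for the rest. apply_moves: Moves the arm, as the interface text tells. Its arguments: {"type":"object","properties":{"moves":{"type":"array"},"grip_force":{"type":"number"}},"required":["moves"]}

```bash
ls; mkdir -p pics; python3 - <<'E'
from bench import telemetry, grab_frame, calibration, order, silhouettes, r
import cv2,numpy as np
for n in ["scene","side"]:
    cv2.imwrite(f"pics/{n}0.png",grab_frame(n)); c=calibration(n); print(n,c)
    for t in ["reader","stand","fixture","leaf","label","parts_bin"]:
        for d in silhouettes(t,n): print(t,round(d["p"],2),np.round(d["extent"]))
print(calibration("wrist")); print(telemetry.get_obs())
E
```

```text
pics
scene {'fx': 402.651695246325, 'fy': 402.651695246325, 'cx': 326.75931183560425, 'cy': 202.23925701406853, 'world_from_camera': array([[ 0.86235237,  0.39787544, -0.31311903,  0.92813735],
       [ 0.50628992, -0.6829536 ,  0.52654049, -0.8531134 ],
       [-0.00434824, -0.61259245, -0.79038698,  1.1378116 ],
       [ 0.        ,  0.        ,  0.        ,  1.        ]])}
reader 0.72 [279. 237.  30.  30.]
reader 0.65 [298. 301.  37.  37.]
stand 0.86 [213. 255.  38.  40.]
stand 0.85 [281. 254.  40.  34.]
stand 0.58 [191. 317.  49.  47.]
fixture 0.86 [368. 182.  78.  95.]
leaf 0.98 [378. 161.  61.  53.]
parts_bin 0.58 [375. 119.  33.  26.]
side {'fx': 469.16836259373605, 'fy': 469.16836259373605, 'cx': 322.8739200197231, 'cy': 199.05466621358303, 'world_from_camera': array([[-0.75957964, -0.35656479,  0.54396721, -0.33204312],
       [-0.65019152,  0.39437976, -0.64939633,  0.8301049 ],
       [ 0.01702221, -0.8469511 , -0.53139823,  0.85436935],
       [ 0.        ,  0.        ,  0.        ,  1.        ]])}
reader 0.78 [369. 166.  26.  36.]
reader 0.67 [356. 147.  21.  42.]
stand 
[... 624 characters left out ...]
: 0.7, 'joints': array([-0.10808178,  0.47694302,  0.02237781,  1.55539038, -0.011481  ,
        1.10929429, -0.08306833]), 'qvel': array([ 0.0018106 ,  0.00077138,  0.00051048,  0.00017318, -0.00044492,
       -0.00023427,  0.00102847]), 'tau': array([-1.99958682e-03, -5.96154892e+01,  1.60560809e+00, -2.81488395e+01,
        1.24833090e-02,  1.63320892e-03, -6.12117162e-06]), 'tcp_pos': array([6.75026443e-01, 3.68886768e-06, 2.31349790e-01]), 'orientation': array([2.22138035e+00, 2.22142613e+00, 1.20156404e-04]), 'contact_force': array([ 0.77928051,  0.36808959, -0.06917499]), 'moment': array([-0.01455097, -0.01446371, -0.10384506]), 'gripper_force': 0.0, 'grip_width': 0.08499445547159776}
```

```bash
python3 - <<'E'
import cv2,numpy as np
a=cv2.imread("pics/scene0.png")[80:350,150:450]; b=cv2.imread("pics/side0.png")[90:340,150:430]
cv2.imwrite("pics/sc1.png",cv2.resize(a,(660,594),interpolation=cv2.INTER_CUBIC))
cv2.imwrite("pics/sd1.png",cv2.resize(b,(660,589),interpolation=cv2.INTER_CUBIC))
E
```

```text
(no output)
```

View pics/sc1.png

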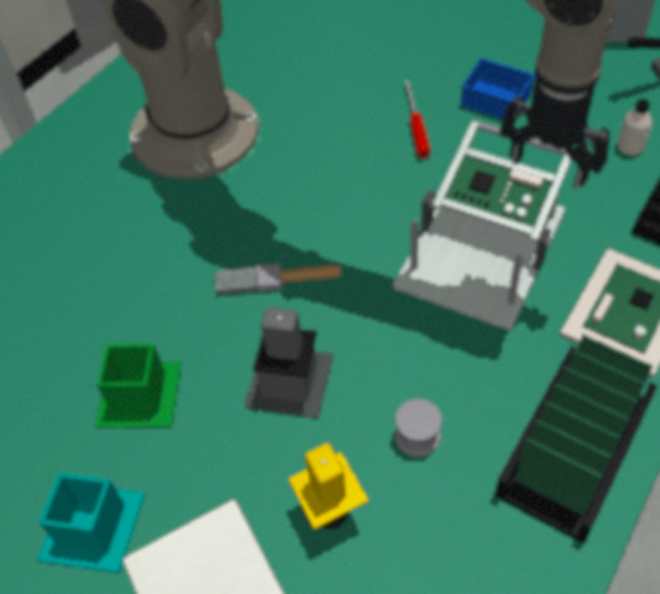

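View pics/sd1.png

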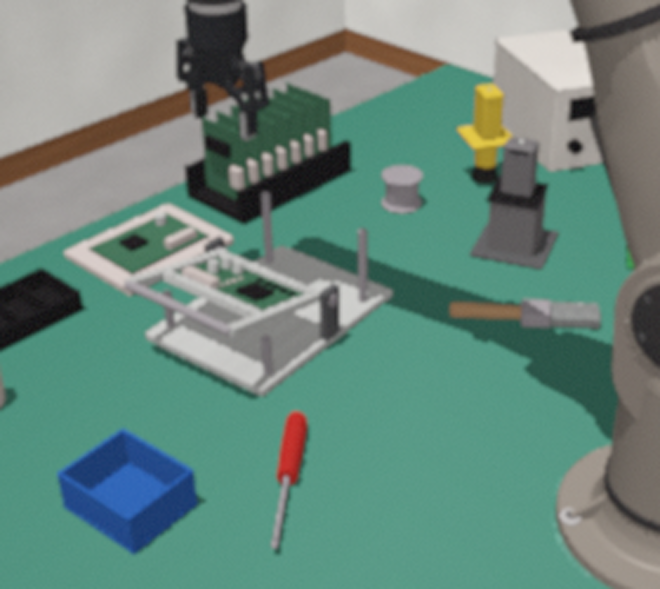

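```bash
cat > h.py <<'E'
from bench import telemetry, grab_frame, calibration, order, silhouettes, r
import cv2,numpy as np
from scipy.spatial.transform import Rotation as R
from scipy.optimize import least_squares
def T(p,rv):
    M=np.eye(4);M[:3,:3]=R.from_rotvec(rv).as_matrix();M[:3,3]=p;return M
def cam(n,o=None):
    c=calibration(n)
    K=np.array([[c["fx"],0,c["cx"]],[0,c["fy"],c["cy"]],[0,0,1]])
    W=c["world_from_camera"] if "mount" not in c else T(o["tcp_pos"],o["orientation"])@c["mount"]
    return K,W
def onz(C,px,z):
    K,W=C; d=W[:3,:3]@np.linalg.solve(K,[px[0],px[1],1]); t=(z-W[2,3])/d[2]; return W[:3,3]+t*d
def proj(C,P):
    K,W=C; P=np.atleast_2d(P); q=(P-W[:3,3])@W[:3,:3]; q=q@K.T; return q[:,:2]/q[:,2:]
E
python3 - <<'E'
from h import *
S=cam("scene");D=cam("side")
s=lambda u,v:(150+u/2.2,80+v/2.2); d=lambda u,v:(150+u/2.357,90+v/2.357)
for n,p in dict(a=(395,283),b=(513,326),c=(565,205)).items(): print("fix scene",n,onz(S,s(*p),.012))
for n,p in dict(a=(262,389),b=(392,291),c=(146,333)).items(): print("fix side",n,onz(D,d(*p),.012))
print("handle top sc",onz(S,s(280,318),.169),"sd",onz(D,d(520,146),.169))
print("foot sc",[onz(S,s(*p),.006).round(3) for p in [(247,405),(318,415),(333,355)]])
print("foot sd",[onz(D,d(*p),.006).round(3) for p in [(472,252),(541,266),(558,235)]])
o=telemetry.get_obs(); cv2.imwrite("pics/w0.png",grab_frame("wrist"))
for t in ["leaf","fixture","label"]:
    for x in silhouettes(t,"wrist"): print(t,x["p"],x["extent"])
E
```

```text
fix scene a [ 0.50486804 -0.12260761  0.012     ]
fix scene b [ 0.70222668 -0.1027894   0.012     ]
fix scene c [0.67138435 0.16637393 0.012     ]
fix side a [0.4660407  0.14420594 0.012     ]
fix side b [ 0.48917036 -0.11883418  0.012     ]
fix side c [0.66000046 0.16515609 0.012     ]
handle top sc [ 0.46117527 -0.35155195  0.169     ] sd [ 0.44250463 -0.33396331  0.169     ]
foot sc [array([ 0.429, -0.417,  0.006]), array([ 0.526, -0.379,  0.006]), array([ 0.49 , -0.283,  0.006])]
foot sd [array([ 0.476, -0.28 ,  0.006]), array([ 0.379, -0.317,  0.006]), array([ 0.409, -0.405,  0.006])]
leaf 0.97 [188.8, 92.0, 260.4, 184.1]
fixture 0.56 [199.7, 144.7, 284.2, 289.3]
label 0.72 [188.3, 92.8, 258.3, 184.8]
```

View pics/w0.png

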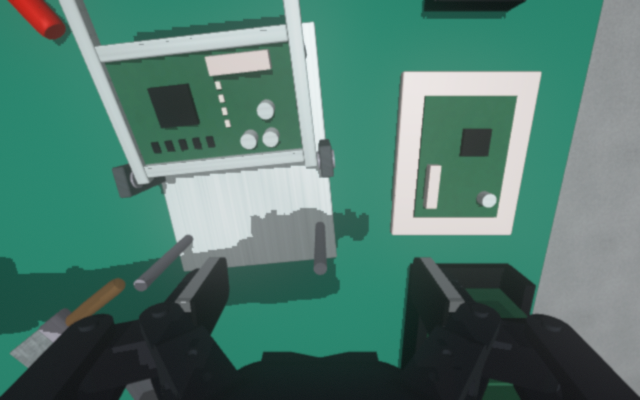

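>>> apply_moves --pt "0 0 0 0.02 -0.02 -0.012 1" --pt "0 0 0 0.02 -0.02 -0.012 1" --pt "0 0 0 0.02 -0.02 -0.012 1" --pt "0 0 0 0.02 -0.02 -0.012 1" --pt "0 0 0 0.02 -0.02 -0.012 1" --pt "0 0 -0.9 0 0 0 1" --pt "0 0 0 0 0 0 1" --pt "0 0 0 0 0 0 1"

```text
clock: 1.57
tcp_pos: [0.5752, 0.0996, 0.2914]
orientation: [2.117, 2.321, 0.0]
contact_force: [0.3, -0.4, -1.5]
grip_width: 0.0853
gripper_force: 0.0
```

```bash
python3 - <<'E'
from h import *
o=telemetry.get_obs(); cv2.imwrite("pics/w1.png",grab_frame("wrist")); np.save("o1.npy",np.r_[o["tcp_pos"],o["orientation"]]);print(o["tcp_pos"],o["orientation"],o["clock"])
E
```

```text
[0.57515549 0.09956811 0.291447  ] [2.11664933e+00 2.32067312e+00 2.11949435e-04] 1.5667
```

View pics/w1.png

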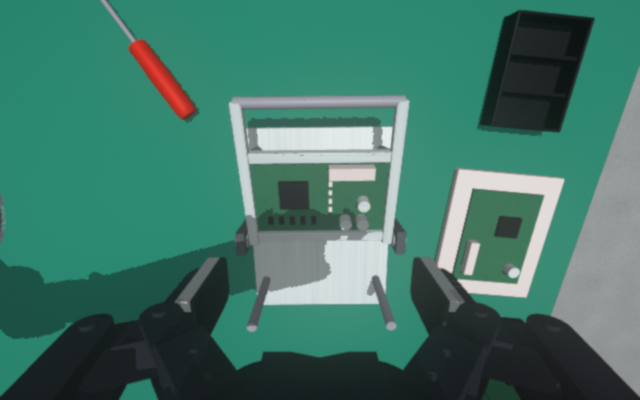

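```bash
cat > fit.py <<'E'
from h import *
a=np.load("o1.npy"); o=dict(tcp_pos=a[:3],orientation=a[3:]); W=cam("wrist",o); S=cam("scene");D=cam("side")
s=lambda u,v:(150+u/2.2,80+v/2.2); d=lambda u,v:(150+u/2.357,90+v/2.357)
def fixP(p,P): return (R.from_euler('z',p[2]).apply(P))+[p[0],p[1],0]
def leafP(p,P): return fixP(p,R.from_euler('x',p[3]).apply(P)+[0,0,.07])
plate=[[-.1,-.135,.012],[.1,-.135,.012]]
def res(p):
    e=[]
    e+=list((proj(W,fixP(p,plate))-[[257,304],[388,304]]).ravel()) 
    b=proj(W,leafP(p,[[-.089,.168,0],[.089,.168,0]])); e+=list((b-[[231,102.5],[407.5,102]]).ravel())
    c=proj(W,leafP(p,[[0,.117,.006]])); e.append(c[0,1]-150.5)
    e+=list((proj(S,fixP(p,[[-.1,-.135,.012],[.1,-.135,.012]]))-[s(395,283),s(513,326)]).ravel())
    e+=list((proj(D,fixP(p,[[-.1,.135,.012],[-.1,-.135,.012],[.1,.135,.012]]))-[d(262,389),d(392,291),d(146,333)]).ravel())
    e+=list((proj(D,leafP(p,[[-.089,.168,0],[.089,.168,0]]))-[d(233,328),d(130,284)]).ravel())
    return np.array(e)
q=least_squares(res,[.583,.022,.09,.3],loss='soft_l1')
print(q.x,np.round(res(q.x),1)); p=q.x; np.save("fix.npy",p)
print("bar",leafP(p,[[0,.168,0]]),"hinge",leafP(p,[[0,0,0]]),"turned bar",leafP([*p[:3],2.53],[[0,.168,0]]),"label",leafP([*p[:3],2.53],[[-.03,.06,-.0035]]))
E
python3 fit.py
```

```text
[0.58457924 0.01810202 0.10589787 0.20278686] [ 0.7  1.7 -2.3  0.2 -0.6 -0.2  0.2 -2.2  1.3 -1.9  0.2 -1.4  0.1 -0.5
 -1.1 -0.8 -2.2 -1.4 -1.6 -0.4  2.2 -3.  -0.5]
bar [[0.5671855  0.18173771 0.10383518]] hinge [[0.58457924 0.01810202 0.07      ]] turned bar [[ 0.59911801 -0.11867486  0.16646092]] label [[ 0.5597273  -0.03191952  0.1073159 ]]
```

>>> apply_moves --pt "0 0 0.93 0 0 0.006 -0.2" --pt "0 0 0.93 0 0 0.006 -0.2" --pt "0 0 0.93 0 0 0.006 -0.2" --pt "0 0 0.93 0 0 0.006 -0.2" --pt "0 0 0.93 0 0 0.006 -0.2" --pt "0 0 0.93 0 0 0.006 -0.2" --pt "0 0 0.93 0 0 0.006 -0.2" --pt "0 0 0.93 0 0 0.006 -0.2"

```text
clock: 2.28
tcp_pos: [0.5754, 0.0985, 0.2422]
orientation: [2.844, 1.333, -0.002]
contact_force: [0.4, -0.4, -0.4]
grip_width: 0.0341
gripper_force: 0.0
```

>>> apply_moves --pt "0 0 0.93 0 0 0.006 -0.2" --pt "0 0 0.93 0 0 0.006 -0.2" --pt "0 0 0.93 0 0 0.006 -0.2" --pt "0 0 0.93 0 0 0.006 -0.2" --pt "0 0 0.93 0 0 0.006 -0.2" --pt "0 0 0.93 0 0 0.006 -0.2" --pt "0 0 0.93 0 0 0.006 -0.2" --pt "0 0 0.93 0 0 0.006 -0.2"

```text
clock: 2.95
tcp_pos: [0.5754, 0.0985, 0.1943]
orientation: [3.137, 0.153, -0.001]
contact_force: [-0.3, -0.4, 0.4]
grip_width: 0.0344
gripper_force: 0.0
```

```bash
cat >> h.py <<'E'
def go(target, rv=None):
    """tool-frame shift to a target TCP, plus turn (units of 6 deg) to orientation rv"""
    o=telemetry.get_obs(); M=R.from_rotvec(o["orientation"])
    print("t",round(o["clock"],2),"tcp",o["tcp_pos"].round(4),"rv",o["orientation"].round(3),"j",o["joints"].round(2),"w",round(o["grip_width"],4))
    print("shift",M.inv().apply(np.array(target)-o["tcp_pos"]).round(4))
    if rv is not None: print("turn",((M.inv()*R.from_rotvec(rv)).as_rotvec()*180/np.pi/6).round(3))
E
python3 - <<'E'
from h import *
print([x for x in dir(r) if x[0]!='_'])
go([.567,.1817,.085])
E
```

```text
['Unreachable', 'grip_depth']
t 2.95 tcp [0.5754 0.0985 0.1943] rv [ 3.137e+00  1.530e-01 -1.000e-03] j [-0.46  0.37  0.23  1.83 -0.1   0.95 -1.66] w 0.0344
shift [-0.0002 -0.0838  0.1092]
```

>>> apply_moves --pt "0 0 -0.08 0 -0.028 0 -0.2" --pt "0 0 0 0 -0.028 0 -0.2" --pt "0 0 0 0 -0.028 0.01 -0.2" --pt "0 0 0 0 0 0.025 -0.2" --pt "0 0 0 0 0 0.025 -0.2" --pt "0 0 0 0 0 0.025 -0.2" --pt "0 0 0 0 0 0.024 -0.2" --pt "0 0 0 0 0 0 -0.2"

```text
clock: 3.62
tcp_pos: [0.5628, 0.1811, 0.0811]
orientation: [3.133, 0.176, -0.013]
contact_force: [-0.3, 0.1, -0.7]
grip_width: 0.0341
gripper_force: 0.0
```

>>> apply_moves --pt "0 0 0 0 0 0 -0.4" --pt "0 0 0 0 0 0 -1" --pt "0 0 0 0 0 0 -1" --pt "0 0 0 0 0 0 -1" --pt "0 0 0 0 0 0 -1" --pt "0 0 0 0 0 0 -1" --pt "0 0 0 0 0 0 -1" --pt "0 0 0 0 0 0 -1" --grip_force 25

```text
clock: 4.28
tcp_pos: [0.5668, 0.1811, 0.0874]
orientation: [3.135, 0.176, 0.003]
contact_force: [1.4, -4.4, -4.3]
grip_width: 0.0111
gripper_force: 24.8
```

```bash
python3 - <<'E'
from h import *
p=np.load("fix.npy")
go([.567,.1817,.085]); 
o=telemetry.get_obs(); K=calibration("wrist")
M=T(o["tcp_pos"],o["orientation"]); g=M[:3,3]-M[:3,2]*r.grip_depth; print("grasp",g,r.grip_depth)
cv2.imwrite("pics/s2.png",cv2.resize(grab_frame("side")[100:300,150:400],(625,500)))
# arc increments: in tool y / z
th0=np.arctan2(g[2]-.07,R.from_euler('z',-p[2]).apply(g-[p[0],p[1],0])[1]);print(th0)
E
```

```text
t 4.28 tcp [0.5668 0.1811 0.0874] rv [3.135e+00 1.760e-01 3.000e-03] j [-0.55  0.52  0.17  1.88 -0.12  0.75 -1.76] w 0.0111
shift [ 0.0002 -0.0005  0.0024]
grasp [0.56679022 0.18116423 0.10614554] 0.0187
0.21689422559453492
```

View pics/s2.png

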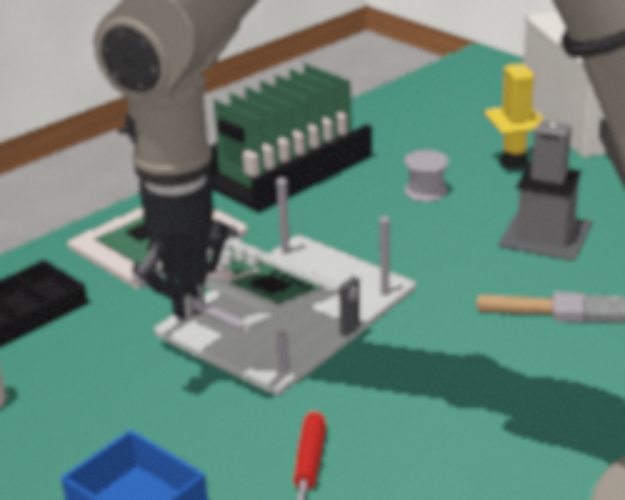

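```bash
python3 -c "
import numpy as np
t=.21+np.arange(25)*(2.535-.21)/24
y=-.168*np.cos(t);z=-.168*np.sin(t)
for k in range(24):print(k,round(y[k+1]-y[k],4),round(z[k+1]-z[k],4))"
```

```text
0 0.0042 -0.0157
1 0.0057 -0.0153
2 0.0071 -0.0146
3 0.0085 -0.0139
4 0.0098 -0.013
5 0.011 -0.012
6 0.0121 -0.0109
7 0.0131 -0.0096
8 0.014 -0.0083
9 0.0147 -0.0069
10 0.0153 -0.0055
11 0.0158 -0.004
12 0.0161 -0.0024
13 0.0162 -0.0009
14 0.0163 0.0007
15 0.0161 0.0023
16 0.0158 0.0038
17 0.0154 0.0053
18 0.0148 0.0068
19 0.0141 0.0082
20 0.0132 0.0095
21 0.0122 0.0108
22 0.0111 0.0119
23 0.0099 0.0129
```

>>> apply_moves --pt "0 0 0 0 0.0042 -0.0157 -1" --pt "0 0 0 0 0.0057 -0.0153 -1" --pt "0 0 0 0 0.0071 -0.0146 -1" --pt "0 0 0 0 0.0085 -0.0139 -1" --pt "0 0 0 0 0.0098 -0.013 -1" --pt "0 0 0 0 0.011 -0.012 -1" --pt "0 0 0 0 0.0121 -0.0109 -1" --pt "0 0 0 0 0.0131 -0.0096 -1"

```text
clock: 5.0
tcp_pos: [0.5739, 0.1124, 0.1928]
orientation: [-3.135, -0.181, -0.001]
contact_force: [1.3, -0.2, -6.4]
grip_width: 0.0112
gripper_force: 24.4
```

>>> apply_moves --pt "0 0 0 0 0.014 -0.0083 -1" --pt "0 0 0 0 0.0147 -0.0069 -1" --pt "0 0 0 0 0.0153 -0.0055 -1" --pt "0 0 0 0 0.0158 -0.004 -1" --pt "0 0 0 0 0.0161 -0.0024 -1" --pt "0 0 0 0 0.0162 -0.0009 -1" --pt "0 0 0 0 0.0163 0.0007 -1" --pt "0 0 0 0 0.0161 0.0023 -1"

```text
clock: 5.67
tcp_pos: [0.5875, -0.0115, 0.2181]
orientation: [-3.134, -0.182, 0.001]
contact_force: [-3.1, 2.8, 1.6]
grip_width: 0.0111
gripper_force: 26.1
```

>>> apply_moves --pt "0 0 0 0 0.0158 0.0038 -1" --pt "0 0 0 0 0.0154 0.0053 -1" --pt "0 0 0 0 0.0148 0.0068 -1" --pt "0 0 0 0 0.0141 0.0082 -1" --pt "0 0 0 0 0.0132 0.0095 -1" --pt "0 0 0 0 0.0122 0.0108 -1" --pt "0 0 0 0 0.0111 0.0119 -1" --pt "0 0 0 0 0.005 0.006 -1"

```text
clock: 6.33
tcp_pos: [0.5988, -0.1139, 0.1537]
orientation: [-3.136, -0.178, 0.003]
contact_force: [-4.8, 0.9, 3.6]
grip_width: 0.011
gripper_force: 26.9
```

```bash
python3 - <<'E'
from h import *
p=np.load("fix.npy")
o=telemetry.get_obs()
M=T(o["tcp_pos"],o["orientation"]); g=M[:3,3]-M[:3,2]*r.grip_depth; q=R.from_euler('z',-p[2]).apply(g-[p[0],p[1],.07]); print(q,np.arctan2(q[2],q[1]),np.hypot(q[1],q[2]),o["contact_force"],o["joints"])
E
```

```text
[ 0.00021604 -0.13274134  0.10238336] 2.4845984721371397 0.16763834933890545 [-4.84989343  0.86592966  3.58089216] [-0.12092754  0.46215809  0.27411141  1.80414485 -0.1552938   0.89807873
 -1.23411663]
```

>>> apply_moves --pt "0 0 0 0 0.0012 0.0016 -1" --pt "0 0 0 0 0.0012 0.0016 -1" --pt "0 0 0 0 0.0012 0.0016 -1" --pt "0 0 0 0 0.0012 0.0016 -1" --pt "0 0 0 0 0.0012 0.0016 -1" --pt "0 0 0 0 0 0 -1" --pt "0 0 0 0 0 0 -1" --pt "0 0 0 0 0 0 -1"

```text
clock: 7.0
tcp_pos: [0.5993, -0.1185, 0.1471]
orientation: [-3.136, -0.181, 0.003]
contact_force: [-7.0, -1.1, 5.5]
grip_width: 0.0114
gripper_force: 27.3
```

```bash
cat > th.py <<'E'
from h import *
p=np.load("fix.npy")
o=telemetry.get_obs()
M=T(o["tcp_pos"],o["orientation"]); g=M[:3,3]-M[:3,2]*r.grip_depth; q=R.from_euler('z',-p[2]).apply(g-[p[0],p[1],.07]); print(q,np.arctan2(q[2],q[1]),np.hypot(q[1],q[2]),o["contact_force"],o["tcp_pos"])
E
python3 th.py
```

```text
[ 0.00026774 -0.13739495  0.09578523] 2.5327803395945376 0.16748785170517516 [-6.96464935 -1.08400868  5.52666954] [ 0.59933224 -0.11849686  0.14708526]
```

>>> apply_moves --pt "0 0 0 0 0.0012 0.0016 -1" --pt "0 0 0 0 0.0012 0.0016 -1" --pt "0 0 0 0 0.0006 0.001 -1" --pt "0 0 0 0 0 0 -1" --pt "0 0 0 0 0 0 -1" --pt "0 0 0 0 0 0 -1" --pt "0 0 0 0 0 0 -1" --pt "0 0 0 0 0 0 -1"

```text
clock: 7.67
tcp_pos: [0.6001, -0.1186, 0.1461]
orientation: [-3.132, -0.184, 0.001]
contact_force: [-17.5, 7.3, 30.1]
grip_width: 0.0113
gripper_force: 29.9
```

```bash
python3 th.py
```

```text
[ 0.00097965 -0.13761082  0.09477083] 2.5384994786357415 0.16708754843645357 [-17.52525049   7.28064024  30.0822651 ] [ 0.60007754 -0.11856031  0.14607099]
```

>>> apply_moves --pt "0 0 0 0 -0.001 -0.002 -1" --pt "0 0 0 0 0 0 -0.2" --pt "0 0 0 0 0 0 -0.2" --pt "0 0 0 0 0 0 -0.2" --pt "0 0 0 0 0 -0.02 -0.2" --pt "0 0 0 0 0 -0.035 -0.2" --pt "0 0 0 0 0 -0.035 -0.2" --pt "0 0 0 0 0 -0.035 -0.2"

```text
clock: 8.33
tcp_pos: [0.6008, -0.1202, 0.2701]
orientation: [3.136, 0.181, -0.0]
contact_force: [0.3, -0.4, -0.5]
grip_width: 0.0341
gripper_force: 0.0
```

```bash
python3 - <<'E'
from h import *
# want camera over the reader: camera offset .072 along tool x (world +x)
go([.46,-.343,.34])
E
```

```text
t 8.33 tcp [ 0.6008 -0.1202  0.2701] rv [ 3.136  0.181 -0.   ] j [-0.14  0.35  0.31  1.68 -0.11  1.13 -1.26] w 0.0341
shift [-0.1655  0.2051 -0.0698]
```

>>> apply_moves --pt "0 0 0 -0.0205 0.0255 -0.0085 0.5" --pt "0 0 0 -0.0205 0.0255 -0.0085 0.5" --pt "0 0 0 -0.0205 0.0255 -0.0085 0.5" --pt "0 0 0 -0.0205 0.0255 -0.0085 0.5" --pt "0 0 0 -0.0205 0.0255 -0.0085 0.5" --pt "0 0 0 -0.0205 0.0255 -0.0085 0.5" --pt "0 0 0 -0.0205 0.0255 -0.0085 0.5" --pt "0 0 0 -0.0205 0.0255 -0.0085 0.5"

```text
clock: 9.0
tcp_pos: [0.4606, -0.3431, 0.3375]
orientation: [3.136, 0.181, 0.001]
contact_force: [0.9, -0.9, -0.4]
grip_width: 0.064
gripper_force: 0.0
```

```bash
python3 - <<'E'
from h import *
o=telemetry.get_obs(); w=grab_frame("wrist"); cv2.imwrite("pics/w3.png",w); np.save("o3.npy",np.r_[o["tcp_pos"],o["orientation"]]);print(o["tcp_pos"],o["orientation"],o["clock"])
for d in silhouettes("reader","wrist"): print(d["p"],d["extent"])
s=grab_frame("scene"); cv2.imwrite("pics/s3.png",s)
cv2.imwrite("pics/w3c.png",np.vstack([cv2.resize(w[:,120:520],(600,600))[:600]]))
E
```

```text
[ 0.4605558  -0.34308611  0.33752049] [3.13562956e+00 1.81112294e-01 1.36366122e-03] 9.0
0.92 [466.9, 53.2, 109.9, 95.9]
0.59 [327.7, 178.0, 71.6, 75.2]
```

View pics/w3c.png

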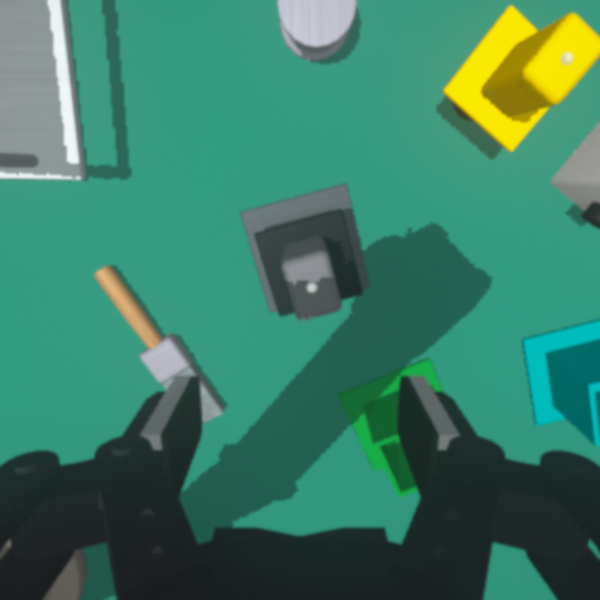

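```bash
cat > fitr.py <<'E'
from h import *
a=np.load("o3.npy"); W=cam("wrist",dict(tcp_pos=a[:3],orientation=a[3:])); S=cam("scene");D=cam("side")
f=lambda u,v:(120+u/1.5,v/1.5)
s=lambda u,v:(150+u/2.2,80+v/2.2); d=lambda u,v:(150+u/2.357,90+v/2.357)
foot=[f(241,212),f(346,184),f(272,313)]; fl=[f(254,234),f(345,208),f(367,292)]
for z,L in ((.006,foot),(.091,fl)):
    P=np.array([onz(W,q,z) for q in L]); e=np.diff(P,axis=0)[:,:2]; print(P.round(4),np.linalg.norm(e,axis=1),np.degrees(np.arctan2(e[:,1],e[:,0])))
h=.055; 
def P3(p,xy,z): return R.from_euler('z',p[2]).apply(np.c_[np.array(xy),np.full(len(xy),z)])+[p[0],p[1],0]
def res(p):
    e=[]
    e+=list((proj(W,P3(p,[[h,h],[h,-h],[-h,h]],.006))-foot).ravel())
    g=.038
    e+=list((proj(W,P3(p,[[g,g],[g,-g],[-g,-g]],.091))-fl).ravel())
    e+=list((proj(S,P3(p,[[-h,-h],[h,-h],[h,h]],.006))-[s(247,407),s(318,416),s(333,355)]).ravel()) 
    e+=list((proj(D,P3(p,[[h,h],[-h,h],[-h,-h]],.006))-[d(472,252),d(541,266),d(558,235)]).ravel()) 
    return np.array(e)
q=least_squares(res,[.452,-.343,.35],loss='soft_l1');print(q.x,res(q.x).round(1)); np.save("stand.npy",q.x)
top=P3(q.x,[[.023,.017],[.023,-.017],[-.023,-.017],[-.023,.017]],.169)
print(((proj(W,top)-[120,0])*1.5).round())
yaw=q.x[2]; M=np.c_[[np.cos(yaw),np.sin(yaw),0],[np.sin(yaw),-np.cos(yaw),0],[0,0,-1]]
rv=R.from_matrix(M).as_rotvec(); go([q.x[0],q.x[1],.24],rv)
E
python3 fitr.py
```

```text
[[ 0.484  -0.2825  0.006 ]
 [ 0.5229 -0.3826  0.006 ]
 [ 0.3826 -0.3237  0.006 ]] [0.10739464 0.15217523] [-68.79264964 157.20672686]
[[ 0.4761 -0.3041  0.091 ]
 [ 0.5058 -0.376   0.091 ]
 [ 0.4378 -0.405   0.091 ]] [0.07777449 0.07387629] [ -67.5810312 -156.9352443]
[ 0.4554384  -0.35400528  0.39934671] [-0.3 -0.5  0.9 -3.2  0.7 -0.4  0.1  0.4 -1.5  0.3 -1.2  1.8 -2.3  0.9
 -0.4  0.8 -1.2 -0.8 -1.8 -1.1  0.3 -1.4 -0.6 -3.8]
[[280. 263.]
 [329. 249.]
 [346. 312.]
 [299. 325.]]
t 9.15 tcp [ 0.4596 -0.3451  0.338 ] rv [3.134e+00 1.710e-01 3.000e-03] j [ 0.18  0.23  0.44  1.69 -0.1   1.24 -0.82] w 0.0642
shift [-0.0053  0.0081  0.098 ]
turn [ 0.026 -0.011 -2.773]
```

>>> apply_moves --pt "0 0 0 -0.0053 0.0081 0 0.6" --pt "0 0 -0.69 0 0 0.02 0.6" --pt "0 0 -0.69 0 0 0.02 0.6" --pt "0 0 -0.69 0 0 0.02 0.6" --pt "0 0 -0.7 0 0 0.02 0.6" --pt "0 0 0 0 0 0.03 0.6" --pt "0 0 0 0 0 0.03 0.6" --pt "0 0 0 0 0 0 0.6"

```text
clock: 9.82
tcp_pos: [0.4547, -0.347, 0.1909]
orientation: [-3.07, -0.635, 0.012]
contact_force: [-0.7, 0.8, -0.5]
grip_width: 0.0686
gripper_force: 0.0
```

```bash
cat > tgt.py <<'E'
from h import *
import sys
x=np.load("stand.npy"); z=float(sys.argv[1]); yaw=x[2]
rv=R.from_matrix(np.c_[[np.cos(yaw),np.sin(yaw),0],[np.sin(yaw),-np.cos(yaw),0],[0,0,-1]]).as_rotvec(); go([x[0],x[1],z],rv)
E
python3 tgt.py .117
```

```text
t 9.82 tcp [ 0.4547 -0.347   0.1909] rv [-3.07  -0.635  0.012] j [ 0.26  0.37  0.36  1.86 -0.16  0.95 -0.47] w 0.0686
shift [-0.0016  0.0074  0.0739]
turn [-0.079  0.057  0.082]
```

>>> apply_moves --pt "0 0 0.08 0 0.007 0 0.6" --pt "0 0 0 0 0 0 0.6" --pt "0 0 0 0 0 0 0.6" --pt "0 0 0 0 0 0.015 0.6" --pt "0 0 0 0 0 0.02 0.6" --pt "0 0 0 0 0 0.02 0.6" --pt "0 0 0 0 0 0 0.6" --pt "0 0 0 0 0 0 0.6"

```text
clock: 10.48
tcp_pos: [0.4599, -0.3568, 0.1426]
orientation: [3.08, 0.619, 0.0]
contact_force: [-0.2, 0.5, -0.5]
grip_width: 0.0685
gripper_force: 0.0
```

```bash
python3 tgt.py .117; python3 tgt.py .117|grep j
```

```text
t 10.48 tcp [ 0.4599 -0.3568  0.1426] rv [3.08  0.619 0.   ] j [ 0.29  0.44  0.35  1.88 -0.19  0.85 -0.44] w 0.0685
shift [-0.0031 -0.0044  0.0256]
turn [ 0.001 -0.001 -0.023]
t 10.48 tcp [ 0.4599 -0.3568  0.1426] rv [3.08  0.619 0.   ] j [ 0.29  0.44  0.35  1.88 -0.19  0.85 -0.44] w 0.0685
```

>>> apply_moves --pt "0 0 0 -0.003 -0.0044 0 0.6" --pt "0 0 0 0 0 0.013 0.6" --pt "0 0 0 0 0 0.0126 0.6" --pt "0 0 0 0 0 0 0.6" --pt "0 0 0 0 0 0 0.1" --pt "0 0 0 0 0 0 0" --pt "0 0 0 0 0 0 -0.1" --pt "0 0 0 0 0 0 -0.1" --grip_force 50

```text
clock: 11.15
tcp_pos: [0.4556, -0.3541, 0.1168]
orientation: [3.079, 0.619, 0.001]
contact_force: [0.6, -0.9, 0.6]
grip_width: 0.0382
gripper_force: 0.0
```

>>> apply_moves --pt "0 0 0 0 0 0 -0.3" --pt "0 0 0 0 0 0 -0.5" --pt "0 0 0 0 0 0 -1" --pt "0 0 0 0 0 0 -1" --pt "0 0 0 0 0 0 -1" --pt "0 0 0 0 0 0 -1" --pt "0 0 0 0 0 0 -1" --pt "0 0 0 0 0 0 -1" --grip_force 50

```text
clock: 11.82
tcp_pos: [0.4555, -0.3539, 0.1168]
orientation: [3.08, 0.619, 0.001]
contact_force: [0.2, 1.4, 6.4]
grip_width: 0.0331
gripper_force: 50.8
```

```bash
python3 tgt.py .117; python3 -c "
from h import *
o=telemetry.get_obs();print(o['contact_force'],o['moment'],o['grip_width'])"
```

```text
t 11.82 tcp [ 0.4555 -0.3539  0.1168] rv [3.08e+00 6.19e-01 1.00e-03] j [ 0.29  0.47  0.33  1.91 -0.21  0.79 -0.43] w 0.0331
shift [-0.0001  0.0001 -0.0002]
turn [ 0.003 -0.006 -0.024]
[0.16696606 1.35600327 6.44699971] [ 0.31610379  0.20626135 -0.02355255] 0.033140362698749155
```

>>> apply_moves --pt "0 0 0 0 0 -0.01 -1" --pt "0 0 0 0 0 -0.02 -1" --pt "0 0 0 0 0 -0.03 -1" --pt "0 0 0 0 0 -0.035 -1" --pt "0 0 0 0 0 -0.035 -1" --pt "0 0 0 0 0 -0.035 -1" --pt "0 0 0 0 0 -0.035 -1" --pt "0 0 0 0 0 -0.03 -1"

```text
clock: 12.48
tcp_pos: [0.4547, -0.3539, 0.3489]
orientation: [3.079, 0.618, 0.001]
contact_force: [0.9, -0.7, -2.9]
grip_width: 0.0332
gripper_force: 50.4
```

```bash
cat > pose.py <<'E'
from h import *
import sys
# target: reader origin at height d above label along its normal, reader length L from TCP
p=np.load("fix.npy"); d=float(sys.argv[1]); L=.1058; TH=2.53
Rl=R.from_euler('z',p[2])*R.from_euler('x',TH)
lab=Rl.apply([-.03,.06,-.0035])+[p[0],p[1],.07]; n=Rl.apply([0,0,-1]); x=Rl.apply([1,0,0])
M=np.c_[x,np.cross(-n,x),-n]
rv=R.from_matrix(M).as_rotvec(); t=lab+n*(d+L); print("lab",lab.round(4),"n",n.round(3),"target",t.round(4),"rv",rv.round(3)); go(t,rv)
o=telemetry.get_obs(); Mo=R.from_rotvec(o["orientation"]); nose=o["tcp_pos"]+Mo.apply([0,0,L]); e=Rl.inv().apply(nose-lab); print("nose in leaf axes",e.round(4),"F",o["contact_force"].round(1),"Fn",(o["contact_force"]@n).round(1),"mom",o["moment"].round(2))
E
python3 pose.py .06
```

```text
lab [ 0.5597 -0.0319  0.1073] n [-0.061  0.571  0.819] target [0.5497 0.0627 0.2431] rv [2.527 0.134 0.042]
t 12.48 tcp [ 0.4547 -0.3539  0.3489] rv [3.079e+00 6.180e-01 1.000e-03] j [ 0.22  0.23  0.4   1.67 -0.09  1.26 -0.53] w 0.0332
shift [ 0.2484 -0.3478  0.1056]
turn [-5.791 -0.854  2.684]
nose in leaf axes [-0.1384  0.3311  0.0664] F [ 0.9 -0.7 -2.9] Fn -2.9 mom [-0.04 -0.02  0.  ]
```

>>> apply_moves --pt "0 0 0 0.0155 -0.0217 0 -1" --pt "0 0 0 0.0155 -0.0217 0 -1" --pt "0 0 0 0.0155 -0.0217 0 -1" --pt "0 0 0 0.0155 -0.0217 0 -1" --pt "0 0 0 0.0155 -0.0217 0 -1" --pt "0 0 0 0.0155 -0.0217 0 -1" --pt "0 0 0 0.0155 -0.0217 0 -1" --pt "0 0 0 0.0155 -0.0217 0 -1"

```text
clock: 13.15
tcp_pos: [0.5019, -0.1446, 0.3462]
orientation: [-3.08, -0.618, 0.001]
contact_force: [0.6, 0.3, -2.5]
grip_width: 0.0333
gripper_force: 50.7
```

>>> apply_moves --pt "0 0 0 0.0155 -0.0217 0 -1" --pt "0 0 0 0.0155 -0.0217 0 -1" --pt "0 0 0 0.0155 -0.0217 0 -1" --pt "0 0 0 0.0155 -0.0217 0 -1" --pt "0 0 0 0.0155 -0.0217 0 -1" --pt "0 0 0 0.0155 -0.0217 0 -1" --pt "0 0 0 0.0155 -0.0217 0 -1" --pt "0 0 0 0.0155 -0.0217 0 -1"

```text
clock: 13.82
tcp_pos: [0.5493, 0.0632, 0.3461]
orientation: [3.08, 0.618, -0.001]
contact_force: [0.4, 0.0, -3.4]
grip_width: 0.0335
gripper_force: 50.7
```

>>> apply_moves --pt "-0.73 -0.11 0.34 0 0 0 -1" --pt "-0.73 -0.11 0.34 0 0 0 -1" --pt "-0.73 -0.11 0.34 0 0 0 -1" --pt "-0.73 -0.11 0.34 0 0 0 -1" --pt "-0.73 -0.11 0.34 0 0 0 -1" --pt "-0.73 -0.11 0.34 0 0 0 -1" --pt "-0.73 -0.1 0.33 0 0 0 -1" --pt "-0.7 -0.1 0.33 0 0 0 -1"

```text
clock: 14.48
tcp_pos: [0.5494, 0.0627, 0.3465]
orientation: [2.523, 0.131, 0.043]
contact_force: [0.2, -0.6, -3.5]
grip_width: 0.0336
gripper_force: 51.1
```

```bash
python3 pose.py .06; python3 - <<'E'
from h import *
s=grab_frame("scene"); d=grab_frame("side"); w=grab_frame("wrist"); cv2.imwrite("pics/s5.png",s); cv2.imwrite("pics/d5.png",d); cv2.imwrite("pics/w5.png",w)
cv2.imwrite("pics/c5.png",np.hstack([cv2.resize(s[70:220,310:460],(400,400)),cv2.resize(d[100:300,180:380],(400,400))]))
E
```

```text
lab [ 0.5597 -0.0319  0.1073] n [-0.061  0.571  0.819] target [0.5497 0.0627 0.2431] rv [2.527 0.134 0.042]
t 14.48 tcp [0.5494 0.0627 0.3465] rv [2.523 0.131 0.043] j [-0.63  0.28  0.1   1.72  0.53  1.45 -2.15] w 0.0336
shift [ 0.0001 -0.0598  0.0844]
turn [ 0.044  0.005 -0.022]
nose in leaf axes [-0.0003  0.0599 -0.1447] F [ 0.2 -0.6 -3.5] Fn -3.2 mom [ 1.04  0.12 -0.02]
```

View pics/c5.png

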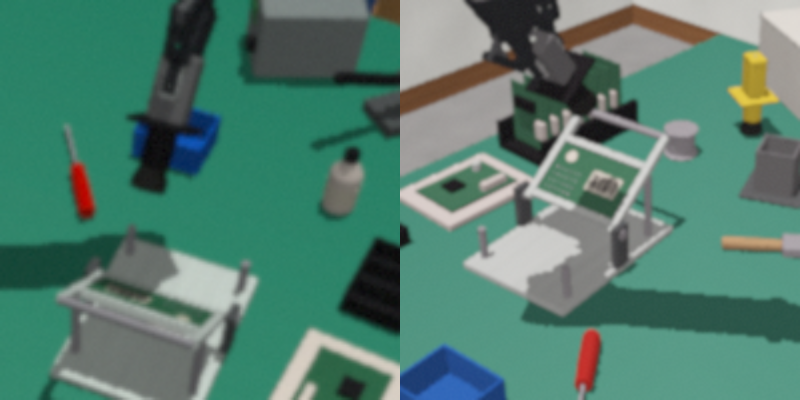

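```bash
python3 - <<'E'
from h import *
p=np.load("fix.npy");Rl=R.from_euler('z',p[2])*R.from_euler('x',2.53)
o=telemetry.get_obs(); C={"scene":cam("scene"),"side":cam("side"),"wrist":cam("wrist",o)}
pts=Rl.apply([[-.03,.06,-.0035]]+[[-.03+a,.06+b,-.0035] for a,b in ((-.028,-.017),(.028,-.017),(.028,.017),(-.028,.017))])+[p[0],p[1],.07]
nose=o["tcp_pos"]+R.from_rotvec(o["orientation"]).apply([0,0,.1058])
for n in C: print(n,proj(C[n],pts).round(1).tolist(),"nose",proj(C[n],nose).round(1))
d=cv2.imread("pics/d5.png")[165:225,240:330]; w=cv2.imread("pics/w5.png")
cv2.imwrite("pics/c6.png",np.hstack([cv2.resize(d,(540,360),interpolation=cv2.INTER_CUBIC),cv2.resize(w,(250,360))[:, :240]]))
cv2.imwrite("pics/c6.png",np.vstack([cv2.resize(d,(540,360),interpolation=cv2.INTER_CUBIC),cv2.resize(w[:,:],(540,240))[:240]]))
E
```

```text
scene [[357.1, 179.7], [350.8, 176.3], [366.1, 181.3], [363.5, 183.3], [347.9, 178.1]] nose [[363.8 140.2]]
side [[280.7, 190.8], [285.1, 198.3], [270.9, 192.7], [276.4, 183.6], [290.6, 189.0]] nose [[271.3 150.7]]
wrist [[274.5, 170.6], [262.2, 191.9], [260.0, 148.3], [287.3, 148.4], [288.4, 192.0]] nose [[320.  203.3]]
```

View pics/c6.png

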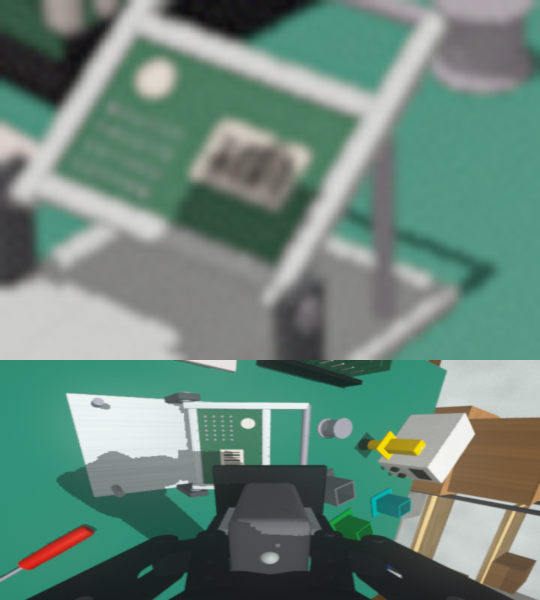

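>>> apply_moves --pt "0.04 0 -0.02 -0.001 -0.015 0.021 -1" --pt "0 0 0 0 -0.015 0.021 -1" --pt "0 0 0 0 -0.015 0.021 -1" --pt "0 0 0 0 -0.0148 0.021 -1" --pt "0 0 0 0 0 0.02 -1" --pt "0 0 0 0 0 0.015 -1" --pt "0 0 0 0 0 0.005 -1" --pt "0 0 0 0 0 0 -1"

```text
clock: 15.3
tcp_pos: [0.5506, 0.0381, 0.2103]
orientation: [2.53, 0.132, 0.038]
contact_force: [-0.3, -0.4, -2.3]
grip_width: 0.0335
gripper_force: 51.2
```

```bash
python3 pose.py .005; python3 - <<'E'
from h import *
d=grab_frame("side"); s=grab_frame("scene")
cv2.imwrite("pics/c7.png",np.hstack([cv2.resize(d[120:220,220:320],(400,400),interpolation=cv2.INTER_CUBIC),cv2.resize(s[100:200,310:410],(400,400),interpolation=cv2.INTER_CUBIC)]))
o=telemetry.get_obs()
for n in ("side","scene"):
    print(n,[proj(cam(n),o["tcp_pos"]+R.from_rotvec(o["orientation"]).apply(v)).round(1) for v in ([0,0,.1058],[0,0,.0258])])
E
```

```text
lab [ 0.5597 -0.0319  0.1073] n [-0.061  0.571  0.819] target [0.553  0.0313 0.198 ] rv [2.527 0.134 0.042]
t 15.3 tcp [0.5506 0.0381 0.2103] rv [2.53  0.132 0.038] j [-0.59  0.41  0.11  1.88  0.56  1.18 -2.26] w 0.0335
shift [ 0.0018 -0.0013  0.014 ]
turn [-0.029  0.034 -0.003]
nose in leaf axes [-0.0021  0.001  -0.019 ] F [-0.3 -0.4 -2.3] Fn -2.1 mom [0.99 0.07 0.03]
side [array([[278.1, 187.8]]), array([[267.4, 174.7]])]
scene [array([[358.5, 173.8]]), array([[364.8, 151.1]])]
```

View pics/c7.png

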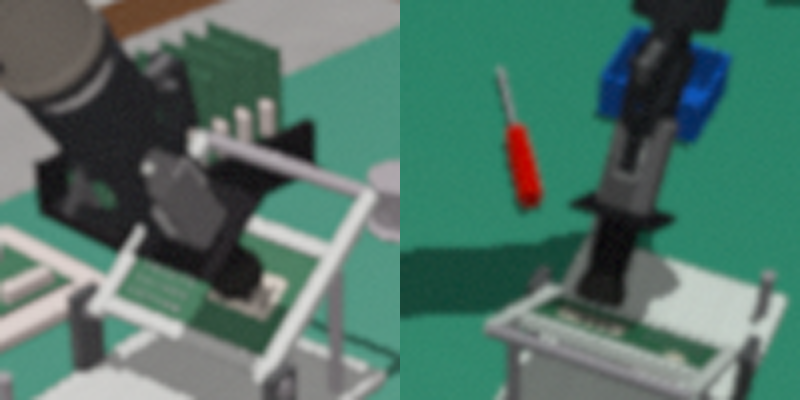

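>>> apply_moves --pt "-0.03 0.03 0 0.001 -0.0012 0.006 -1" --pt "0 0 0 0 0 0.006 -1" --pt "0 0 0 0 0 0.004 -1" --pt "0 0 0 0 0 0 -1" --pt "0 0 0 0 0 0 -1" --pt "0 0 0 0 0 0 -1" --pt "0 0 0 0 0 0 -1" --pt "0 0 0 0 0 0 -1"

```text
clock: 16.07
tcp_pos: [0.5528, 0.0325, 0.1966]
orientation: [2.527, 0.137, 0.045]
contact_force: [-0.2, 0.3, -3.0]
grip_width: 0.0331
gripper_force: 51.3
```

```bash
python3 pose.py -.005
```

```text
lab [ 0.5597 -0.0319  0.1073] n [-0.061  0.571  0.819] target [0.5536 0.0256 0.1898] rv [2.527 0.134 0.042]
t 16.07 tcp [0.5528 0.0325 0.1966] rv [2.527 0.137 0.045] j [-0.59  0.42  0.11  1.89  0.58  1.14 -2.27] w 0.0331
shift [0.     0.0018 0.0095]
turn [ 0.002 -0.023  0.018]
nose in leaf axes [ 0.0002 -0.0017 -0.0045] F [-0.2  0.3 -3. ] Fn -2.3 mom [ 0.94  0.11 -0.03]
```

>>> apply_moves --pt "0 0 0 -0.0008 0.0012 0 -1" --pt "0 0 0 0 0 0 -1" --pt "0 0 0 0 0 0.002 -1" --pt "0 0 0 0 0 0.002 -1" --pt "0 0 0 0 0 0.002 -1" --pt "0 0 0 0 0 0.001 -1" --pt "0 0 0 0 0 0 -1" --pt "0 0 0 0 0 0 -1"

```text
clock: 16.73
tcp_pos: [0.5526, 0.0274, 0.1916]
orientation: [2.526, 0.137, 0.044]
contact_force: [-0.7, 1.3, 0.2]
grip_width: 0.0335
gripper_force: 51.6
```

```bash
python3 pose.py -.005
```

```text
lab [ 0.5597 -0.0319  0.1073] n [-0.061  0.571  0.819] target [0.5536 0.0256 0.1898] rv [2.527 0.134 0.042]
t 16.73 tcp [0.5526 0.0274 0.1916] rv [2.526 0.137 0.044] j [-0.58  0.43  0.11  1.9   0.58  1.13 -2.27] w 0.0335
shift [0.0008 0.0005 0.0025]
turn [ 0.004 -0.022  0.017]
nose in leaf axes [-0.0006 -0.0004  0.0025] F [-0.7  1.3  0.2] Fn 1.0 mom [ 0.89  0.16 -0.05]
```

>>> apply_moves --pt "0 0 0 0 0 0.001 -1" --pt "0 0 0 0 0 0.001 -1" --pt "0 0 0 0 0 0 -1" --pt "0 0 0 0 0 0 -1" --pt "0 0 0 0 0 0 -1" --pt "0 0 0 0 0 0 -1" --pt "0 0 0 0 0 0 -1" --pt "0 0 0 0 0 0 -1"

```text
clock: 17.4
tcp_pos: [0.5527, 0.0262, 0.1899]
orientation: [2.527, 0.137, 0.044]
contact_force: [0.2, 2.1, 1.3]
grip_width: 0.0331
gripper_force: 51.7
```

>>> apply_moves --pt "0 0 0 0 0 0 -1" --pt "0 0 0 0 0 0 -1" --pt "0 0 0 0 0 0 -1" --pt "0 0 0 0 0 0 -1" --pt "0 0 0 0 0 0 -1" --pt "0 0 0 0 0 0 -1" --pt "0 0 0 0 0 0 -1" --pt "0 0 0 0 0 0 -1"

```text
clock: 18.07
tcp_pos: [0.5527, 0.0261, 0.1898]
orientation: [2.527, 0.137, 0.044]
contact_force: [0.4, 2.1, 0.0]
grip_width: 0.0336
gripper_force: 51.7
```

```bash
python3 pose.py -.005
```

```text
lab [ 0.5597 -0.0319  0.1073] n [-0.061  0.571  0.819] target [0.5536 0.0256 0.1898] rv [2.527 0.134 0.042]
t 18.07 tcp [0.5527 0.0261 0.1898] rv [2.527 0.137 0.044] j [-0.58  0.43  0.11  1.9   0.58  1.13 -2.27] w 0.0336
shift [0.0009 0.0005 0.0003]
turn [ 0.004 -0.021  0.017]
nose in leaf axes [-0.0007 -0.0004  0.0047] F [0.4 2.1 0. ] Fn 1.2 mom [0.89 0.04 0.04]
```

>>> apply_moves --pt "0 0 0 0 0 0 -1" --pt "0 0 0 0 0 0 -1" --pt "0 0 0 0 0 0 -1" --pt "0 0 0 0 0 0 -1" --pt "0 0 0 0 0 0 -1" --pt "0 0 0 0 0 0 -1" --pt "0 0 0 0 0 0 -1" --pt "0 0 0 0 0 0 -1"

```text
clock: 18.73
tcp_pos: [0.5526, 0.0261, 0.1898]
orientation: [2.526, 0.137, 0.044]
contact_force: [0.6, 2.0, 0.7]
grip_width: 0.0335
gripper_force: 51.7
```

>>> apply_moves --pt "0 0 0 0 0 0 -1" --pt "0 0 0 0 0 0 -1" --pt "0 0 0 0 0 0 -1" --pt "0 0 0 0 0 0 -1" --pt "0 0 0 0 0 0 -1" --pt "0 0 0 0 0 0 -1" --pt "0 0 0 0 0 0 -1" --pt "0 0 0 0 0 0 -1"

```text
clock: 19.4
tcp_pos: [0.5526, 0.0261, 0.1898]
orientation: [2.526, 0.137, 0.044]
contact_force: [0.5, 2.3, 0.8]
grip_width: 0.0332
gripper_force: 51.7
```

>>> apply_moves --pt "0 0 0 0 0 0 -1" --pt "0 0 0 0 0 0 -1" --pt "0 0 0 0 0 0 -1" --pt "0 0 0 0 0 0 -1" --pt "0 0 0 0 0 0 -1" --pt "0 0 0 0 0 0 -1" --pt "0 0 0 0 0 0 -1" --pt "0 0 0 0 0 0 -1"

```text
clock: 20.07
tcp_pos: [0.5526, 0.0261, 0.1898]
orientation: [2.526, 0.137, 0.044]
contact_force: [-0.5, 2.5, 0.8]
grip_width: 0.0336
gripper_force: 51.7
```

```bash
python3 pose.py -.005
```

```text
lab [ 0.5597 -0.0319  0.1073] n [-0.061  0.571  0.819] target [0.5536 0.0256 0.1898] rv [2.527 0.134 0.042]
t 20.07 tcp [0.5526 0.0261 0.1898] rv [2.526 0.137 0.044] j [-0.58  0.43  0.11  1.9   0.58  1.13 -2.27] w 0.0336
shift [0.0009 0.0005 0.0003]
turn [ 0.004 -0.02   0.018]
nose in leaf axes [-0.0007 -0.0005  0.0047] F [-0.5  2.5  0.8] Fn 2.2 mom [ 1.06 -0.02  0.1 ]
```

>>> apply_moves --pt "0 0 0 0 0 -0.005 -1" --pt "0 0 0 0 0 -0.015 -1" --pt "0 0 0 0 0 -0.025 -1" --pt "0 0 0 0 0.01 -0.03 -1" --pt "0 0 0 0 0.015 -0.025 -1" --pt "0 0 0 0 0.015 -0.025 -1" --pt "0 0 0 0 0.015 -0.02 -1" --pt "0 0 0 0 0 0 -1"

```text
clock: 20.73
tcp_pos: [0.5497, 0.064, 0.345]
orientation: [2.529, 0.133, 0.052]
contact_force: [0.9, 0.1, -2.9]
grip_width: 0.0337
gripper_force: 51.5
```

```bash
python3 tgt.py .36
```

```text
t 20.73 tcp [0.5497 0.064  0.345 ] rv [2.529 0.133 0.052] j [-0.63  0.28  0.1   1.72  0.53  1.44 -2.15] w 0.0337
shift [-0.1383  0.3416  0.2193]
turn [ 5.794  0.787 -2.723]
```

>>> apply_moves --pt "0.724 0.098 -0.34 0 0 0 -1" --pt "0.724 0.098 -0.34 0 0 0 -1" --pt "0.724 0.098 -0.34 0 0 0 -1" --pt "0.724 0.098 -0.34 0 0 0 -1" --pt "0.724 0.098 -0.34 0 0 0 -1" --pt "0.724 0.098 -0.34 0 0 0 -1" --pt "0.724 0.098 -0.34 0 0 0 -1" --pt "0.724 0.098 -0.34 0 0 0 -1"

```text
clock: 21.4
tcp_pos: [0.5472, 0.0634, 0.3392]
orientation: [-3.077, -0.626, 0.014]
contact_force: [-0.2, 0.4, -3.3]
grip_width: 0.0328
gripper_force: 51.3
```

```bash
python3 tgt.py .355
```

```text
t 21.4 tcp [0.5472 0.0634 0.3392] rv [-3.077 -0.626  0.014] j [-0.31  0.19  0.09  1.71 -0.02  1.25 -1.38] w 0.0328
shift [-0.2476  0.3484 -0.0149]
turn [-0.034  0.081  0.018]
```

>>> apply_moves --pt "0 0 0 -0.0155 0.0217 -0.001 -1" --pt "0 0 0 -0.0155 0.0217 -0.001 -1" --pt "0 0 0 -0.0155 0.0217 -0.001 -1" --pt "0 0 0 -0.0155 0.0217 -0.001 -1" --pt "0 0 0 -0.0155 0.0217 0 -1" --pt "0 0 0 -0.0155 0.0217 0 -1" --pt "0 0 0 -0.0155 0.0217 0 -1" --pt "0 0 0 -0.0155 0.0217 0 -1"

```text
clock: 22.07
tcp_pos: [0.4999, -0.1456, 0.3436]
orientation: [3.079, 0.623, -0.016]
contact_force: [0.4, -0.3, -3.8]
grip_width: 0.0331
gripper_force: 51.4
```

>>> apply_moves --pt "0 0 0 -0.0155 0.0217 0 -1" --pt "0 0 0 -0.0155 0.0217 0 -1" --pt "0 0 0 -0.0155 0.0217 0 -1" --pt "0 0 0 -0.0155 0.0217 0 -1" --pt "0 0 0 -0.0155 0.0217 0 -1" --pt "0 0 0 -0.0155 0.0217 0 -1" --pt "0 0 0 -0.0155 0.0217 0 -1" --pt "0 0 0 -0.0155 0.0217 0 -1"

```text
clock: 22.73
tcp_pos: [0.4534, -0.3532, 0.3444]
orientation: [-3.078, -0.623, 0.015]
contact_force: [0.9, -0.2, -3.1]
grip_width: 0.0335
gripper_force: 51.4
```

>>> apply_moves --pt "0 0 0 0 0 0.02 -1" --pt "0 0 0 0 0 0.03 -1" --pt "0 0 0 0 0 0.03 -1" --pt "0 0 0 0 0 0.02 -1" --pt "0 0 0 0 0 0 -1" --pt "0 0 0 0 0 0 -1" --pt "0 0 0 0 0 0 -1" --pt "0 0 0 0 0 0 -1"

```text
clock: 23.4
tcp_pos: [0.4553, -0.3532, 0.2475]
orientation: [3.076, 0.624, -0.008]
contact_force: [0.4, -0.3, -2.0]
grip_width: 0.0333
gripper_force: 51.4
```

```bash
python3 tgt.py .22; python3 -c "
from h import *
w=grab_frame('scene');d=grab_frame('side')
cv2.imwrite('pics/c8.png',np.hstack([cv2.resize(w[180:300,220:340],(400,400),interpolation=cv2.INTER_CUBIC),cv2.resize(d[100:220,310:430],(400,400),interpolation=cv2.INTER_CUBIC)]))"
```

```text
t 23.4 tcp [ 0.4553 -0.3532  0.2475] rv [ 3.076  0.624 -0.008] j [ 0.24  0.31  0.38  1.8  -0.12  1.06 -0.5 ] w 0.0333
shift [-0.      0.0007  0.0275]
turn [0.021 0.052 0.007]
```

View pics/c8.png

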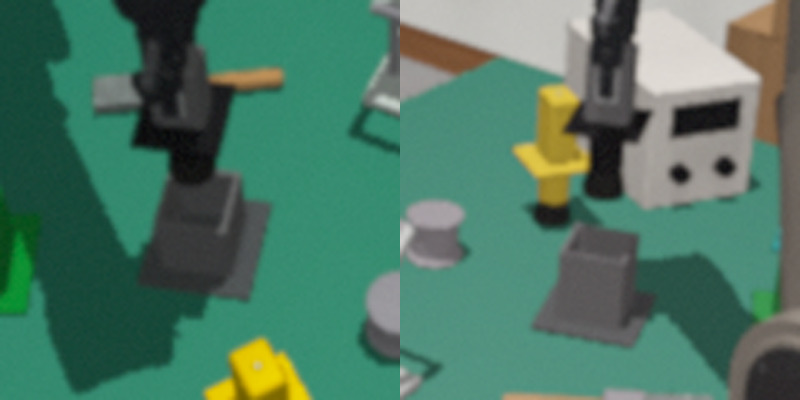

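>>> apply_moves --pt "0.02 0.05 0 0 0.0007 0 -1" --pt "0 0 0 0 0 0.015 -1" --pt "0 0 0 0 0 0.015 -1" --pt "0 0 0 0 0 0.015 -1" --pt "0 0 0 0 0 0.015 -1" --pt "0 0 0 0 0 0.015 -1" --pt "0 0 0 0 0 0 -1" --pt "0 0 0 0 0 0 -1"

```text
clock: 24.17
tcp_pos: [0.4546, -0.353, 0.1709]
orientation: [-3.077, -0.624, 0.004]
contact_force: [-0.1, 0.2, -1.8]
grip_width: 0.0334
gripper_force: 51.4
```

```bash
python3 tgt.py .1165
```

```text
t 24.17 tcp [ 0.4546 -0.353   0.1709] rv [-3.077 -0.624  0.004] j [ 0.27  0.4   0.36  1.87 -0.17  0.9  -0.46] w 0.0334
shift [0.0005 0.0014 0.0544]
turn [-0.026  0.02   0.009]
```

>>> apply_moves --pt "0 0 0 0.0005 0.001 0.01 -1" --pt "0 0 0 0 0 0.012 -1" --pt "0 0 0 0 0 0.012 -1" --pt "0 0 0 0 0 0.01 -1" --pt "0 0 0 0 0 0.006 -1" --pt "0 0 0 0 0 0.003 -1" --pt "0 0 0 0 0 0 -1" --pt "0 0 0 0 0 0 -1"

```text
clock: 24.83
tcp_pos: [0.4556, -0.3539, 0.1178]
orientation: [-3.078, -0.624, 0.003]
contact_force: [-0.4, 0.1, -3.4]
grip_width: 0.0335
gripper_force: 51.6
```

```bash
python3 tgt.py .1165; python3 -c "
from h import *
print(telemetry.get_obs()['contact_force'])"
```

```text
t 24.83 tcp [ 0.4556 -0.3539  0.1178] rv [-3.078e+00 -6.240e-01  3.000e-03] j [ 0.29  0.47  0.33  1.91 -0.21  0.8  -0.43] w 0.0335
shift [-0.0002 -0.      0.0013]
turn [-0.016  0.015  0.008]
[-0.43934857  0.07938286 -3.39105823]
```

Not yet carried by the rim; creep down until the force rises.

>>> apply_moves --pt "0 0 0 0 0 0.001 -1" --pt "0 0 0 0 0 0.001 -1" --pt "0 0 0 0 0 0 -1" --pt "0 0 0 0 0 0 -1" --pt "0 0 0 0 0 0 -1" --pt "0 0 0 0 0 0 -1" --pt "0 0 0 0 0 0 -1" --pt "0 0 0 0 0 0 -1"

```text
clock: 25.5
tcp_pos: [0.4558, -0.3541, 0.1169]
orientation: [-3.078, -0.624, 0.002]
contact_force: [-3.1, 1.5, 5.5]
grip_width: 0.0333
gripper_force: 52.4
```

>>> apply_moves --pt "0 0 0 0 0 -0.0005 -0.15" --pt "0 0 0 0 0 0 0" --pt "0 0 0 0 0 0 0.2" --pt "0 0 0 0 0 0 0.5" --pt "0 0 0 0 0 0 0.6" --pt "0 0 0 0 0 0 0.6" --pt "0 0 0 0 0 0 0.6" --pt "0 0 0 0 0 0 0.6"

```text
clock: 26.17
tcp_pos: [0.4555, -0.3538, 0.1163]
orientation: [-3.077, -0.624, 0.003]
contact_force: [0.1, 1.2, 0.7]
grip_width: 0.0683
gripper_force: 0.0
```

>>> apply_moves --pt "0 0 0 0 0 -0.01 0.6" --pt "0 0 0 0 0 -0.02 0.6" --pt "0 0 0 0 0 -0.03 0.6" --pt "0 0 0 0 0 -0.035 0.6" --pt "0 0 0 0 0 -0.035 0.6" --pt "0 0 0 0 0 -0.035 0.6" --pt "0 0 0 0 0 -0.03 0.6" --pt "0 0 0 0 0 0 0.6"

```text
clock: 26.83
tcp_pos: [0.4581, -0.3563, 0.319]
orientation: [3.073, 0.622, 0.011]
contact_force: [0.1, -0.9, 1.0]
grip_width: 0.0684
gripper_force: 0.0
```

```bash
python3 -c "
from h import *
s=grab_frame('scene');d=grab_frame('side')
cv2.imwrite('pics/c9.png',np.hstack([cv2.resize(s[110:310,220:420],(400,400),interpolation=cv2.INTER_CUBIC),cv2.resize(d[100:270,230:430],(400,340),interpolation=cv2.INTER_CUBIC)[:,:].copy() if 0 else cv2.resize(d[90:290,230:430],(400,400),interpolation=cv2.INTER_CUBIC)]))
o=telemetry.get_obs();print(o['clock'],o['tcp_pos'],o['contact_force'])"
```

```text
26.9333 [ 0.45637593 -0.35446311  0.31338832] [-0.49515011 -0.30657277 -1.59005047]
```

View pics/c9.png

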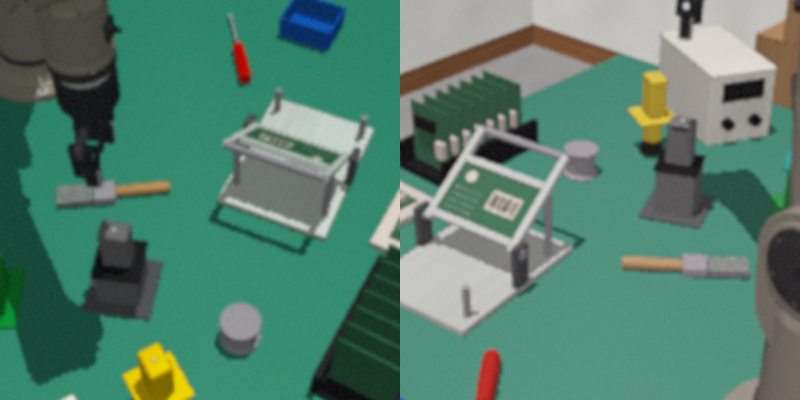

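The reader sits upright and fully down in the grey stand, the frame rests turned over on its stops, and the bystanders have not moved.

```bash
python3 -c "
from bench import order
print(order.hand_in())"
```

```text
the job is handed in; nothing more can be done
None
```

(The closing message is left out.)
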